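# Tip the tray of wooden balls into the drying groove

### The arm

A 6-joint arm with a two-finger parallel gripper is mounted at the origin on the work surface. World frame = base frame: x ahead of the robot, y to its left, z up, the work surface at z = 0. Lengths are in m, angles in rad, forces in N, time in s.
With the tool pointing down it reaches from about 0.35 to 0.775 m from the base axis. Payload 5.5 kg.
Tool frame: the origin (TCP) lies midway between the tips of the shut fingers; the grasp point (between the pads) lies 19 mm behind it; z points along the fingers, y is the line along which they close (so a half turn about z gives the same grasp; the last joint's range is limited). The gripper opens to 85 mm and grips with 20 to 120 N. Pads are 22 mm wide; open, the fingers measure 114 mm over their backs; the gripper's body (76 mm by 85 mm) begins 54 mm behind the grasp point. The pads swing forward as they close: fully open they stand 13 mm farther back than shut.
Start: joints at [-1.335, 0.313, 0.046, 1.304, 0, 1.431], TCP at [0.211, -0.535, 0.196] pointing down, gripper open.
Joint ranges: [-2.76, 2.76], [-0.86, 1.69], [-1.03, 1.26], [-2.2, 2.34], [-1.47, 1.5], [-3.14, 3.14]. Speed limits (rad/s): [2.57, 2.57, 3.14, 3.14, 3.14, 3.14].

### API

Orientations are given as a unit quaternion [w, x, y, z].
In Python, from workcell import env gives the robot as it stands. The module is installed in compiled form; this text tells all that it offers.
- The arm moves only by the tool servo_tool, never from a script. Its argument "increments" is a list of rows, each an object of numbers: "grip": the closure, from 0 (fully open) to 1 (shut); "x", "y", "z": the shift along the tool's x, y, z in mm; "roll": the turn about the tool's z in degrees. In form: [{"grip": .., "x": .., "y": .., "z": .., "roll": ..}, ...]. A call has 1 to 5 rows; each row shifts and turns the commanded pose from where the row before left it, along the tool's axes as they then stand; what a row does not reach is not made up. A row lasts 1/12 s, in which the tool goes at most 41.7 mm and 7.16 degrees, less where a joint would pass 70% of its speed; a pose out of reach is approached as far as the arm can. A call is refused whole if a number of a shift passes 41.7 or a number of a turn 7.16, either way. A call with a gripper value outside its range is refused whole. The fingers move at their own pace and stop on an object; "grip_force" is the grip in N (left out, the last holds). Time passes only in rows, so rows that do not move let the fingers close. It gives the time, the measured TCP pose, the force, the opening and the grip force at its end, in the units of the state.
- env.get_state(): the state, without advancing time (a new reading comes with each control period).
- env.read_camera(name): name is "scene" or "side" or "wrist"; returns the picture (480x640x3 uint8, red, green, blue); there is no depth.
- env.get_calibration(name): a dict with "vertical_fov" (degrees; the focal length in pixels is half the picture's height over the tangent of half this angle, whatever the lens; pixels are square), "cx", "cy" (the principal point, pixels), "k1" (the pictures are not rectified: a ray, as slopes to the right and down, at radius r is drawn at 1 + k1 r^2 times it, then the intrinsics apply), "rvec" (rotation vector, rad) and "tvec" (3), from world to camera coordinates, as OpenCV has them; the wrist camera has in their place "tool_from_camera" (4x4, takes a point from camera to tool coordinates, whose origin is the TCP and whose axes are the flange's). Camera axes: x right, y down, z forward; pixel columns grow to the right and rows downward; lengths in m; the calibration is good to about 2 mm. A picture is of the moment at which its call begins: read the wrist's pose just before it. get_calibration takes no time and is no camera call.
- env.hand_in(): hands the job in; it is judged then, once.
The state is a dict: "clock": time; "joint_pos": joint angles; "qvel": joint speeds; "tau": joint torques, N m; "tcp_pos": TCP position; "orientation": TCP orientation; "wrist_force": force on the tool from outside, world axes, zero at the start; "ft_torque": the same for the moment, N m; "finger_gap": finger opening in m; "grip_force": force on a finger pad.
Only numpy, scipy, OpenCV 4.12 (cv2) and the standard library are available. Lean on these libraries where they do the work, as an engineer would, in place of code of your own. Each camera call takes 0.05 s, during which the arm holds its last target. There are 200 camera calls.

### The job

In this mask carver's shop two identical racks stand on the bench, each with a hinged tipping tray. Take the tray that holds the three turned wooden balls (mask noses) by its handle and tip it up so that the balls run along its slanting guide rail and line up in single file in the groove at its far end, then let the tray back down onto its rest. Leave the tray with the square blocks down.

Things in the scene. Friction and masses are not known exactly. Their poses are not given: they have to be found in the camera images.
- rack: Fixed plywood rack carrying the tray of balls and the V groove. Origin on the bench under the hinge; x runs from handle to groove, y left, z up. The groove lies along y = -47 mm, from x = 5 to 140 mm where a stop closes it; it is 44 mm wide, its bottom 71 mm high at the tray, 57 mm at the stop. A ball lying in it has its centre 80 to 94 mm high.
- tray (a joint): Tilt in rad of the tray of balls: 0 down on its rest (its floor then falls 3 degrees towards the handle, so the balls stay put), growing as the handle is lifted, stop at 0.7. It does not stay up: let go, it sinks back by itself in about a second. Held at 0.4 to 0.5 rad, the balls roll out within about 2 s.
- tray_handle (a point): Middle of that tray's handle: round, dark wood, 25 mm thick, 86 mm long, sticking out of the tray's near wall, axis about 79 mm above the bench, free space beneath. This point is on its axis, 45 mm from the wall, 211 mm from the hinge. At rest x points level along the handle to the tray and groove, y left, z up; it turns with the tray. Lifting takes about 3 N.
- ball0_center (a point): One turned limewood ball, 32 mm diameter, lying at the start in the tray against its near wall; the three are alike. This point is its centre.
- ball1_center (a point): Another turned limewood ball, 32 mm diameter, lying at the start in the tray against its near wall; the three are alike. This point is its centre.
- ball2_center (a point): The third turned limewood ball, 32 mm diameter, lying at the start in the tray against its near wall; the three are alike. This point is its centre.
- tray2 (a joint): Tilt in rad of the other, identical tray, on the other rack, which holds three 26 mm square blocks: 0 down on its rest. Leave it down. The two racks may stand either way round, left or right, 250 mm or more apart, each turned up to 15 degrees.
There are look-alikes about, which are no part of the job. What is shaped like the part that bears ball1_center but white is not meant. What is shaped like the part that bears ball0_center but black is not meant.

How it is judged:
By the outcome, as a careful person would: the job done as asked, in the order asked, and still so for the second after the job is handed in, with the robot touching nothing.
It also fails if it takes over 38 s, if anything falls off the work surface, if the arm or the gripper's body presses on something with over 40 N, if the wrist force passes 120 N, or if a joint passes its speed limit or range.

## Working session

There is one attempt and no reset: what is moved stays moved. The work goes in short steps, Python scripts to look and compute and a tool call to move; the robot and the scene stay as the last step left them, time stands still between calls to the robot, and variables do not carry over. Pictures are saved under pics/ and viewed, at most 10 in all, crops included, and the job is handed in when it is done.

Besides the shell and the picture viewer there is one more tool, called after ">>>" by a JSON object that holds its "fn" and its "kwargs", one argument or row to a line. servo_tool: Moves the arm, as the interface text tells. Its arguments: {"type":"object","properties":{"increments":{"type":"array"},"grip_force":{"type":"number"}},"required":["increments"]}

```bash
mkdir -p pics; cat > h.py <<'E'
import numpy as np, cv2
from workcell import env
from scipy.spatial.transform import Rotation as R
def K(c):
    f=240/np.tan(np.radians(c["vertical_fov"])/2); return f
def ray(name,u,v,st=None):
    c=env.get_calibration(name); f=K(c)
    d=np.array([(u-c["cx"])/f,(v-c["cy"])/f]); s=d.copy()
    for _ in range(30): s=d/(1+c["k1"]*(s@s))
    r=np.array([s[0],s[1],1.])
    if name=="wrist":
        T=np.array(c["tool_from_camera"]); q=st["orientation"]
        Rt=R.from_quat([q[1],q[2],q[3],q[0]]).as_matrix()
        return np.array(st["tcp_pos"])+Rt@T[:3,3], Rt@T[:3,:3]@r
    Rm=cv2.Rodrigues(np.array(c["rvec"],float))[0]; t=np.array(c["tvec"],float).ravel()
    return -Rm.T@t, Rm.T@r
def at_z(name,u,v,z,st=None):
    o,d=ray(name,u,v,st); return o+d*(z-o[2])/d[2]
def tri(obs):
    A=np.zeros((3,3));b=np.zeros(3);L=[]
    for n,u,v,st in obs:
        o,d=ray(n,u,v,st); d=d/np.linalg.norm(d); P=np.eye(3)-np.outer(d,d); A+=P;b+=P@o;L.append((o,P))
    x=np.linalg.solve(A,b); return x,[np.linalg.norm(P@(x-o)) for o,P in L]
E
python3 - <<'E'
from h import *
for n in("scene","side"):
    cv2.imwrite(f"pics/{n}0.png",env.read_camera(n)[:,:,::-1])
s=env.get_state();print({k:np.round(v,3) for k,v in s.items()})
E
```

```text
{'clock': np.float64(0.1), 'joint_pos': array([-1.335,  0.314,  0.045,  1.304, -0.   ,  1.431]), 'qvel': array([-0.002, -0.002,  0.003, -0.001,  0.002,  0.   ]), 'tau': array([ 1.0000e-03, -4.8173e+01,  2.9924e+01,  1.3000e-02, -0.0000e+00,
       -0.0000e+00]), 'tcp_pos': array([ 0.211, -0.534,  0.195]), 'orientation': array([-0.001,  0.982,  0.187, -0.   ]), 'wrist_force': array([ 0.619, -0.503,  0.064]), 'ft_torque': array([-0.071,  0.017,  0.022]), 'grip_force': np.float64(0.0), 'finger_gap': np.float64(0.085)}
```

View pics/scene0.png

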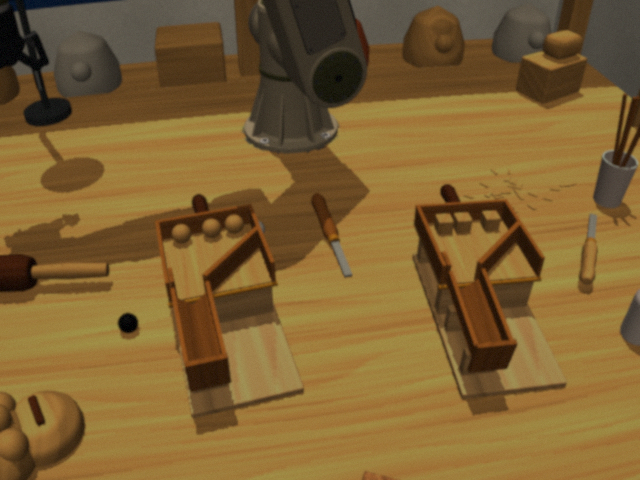

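View pics/side0.png

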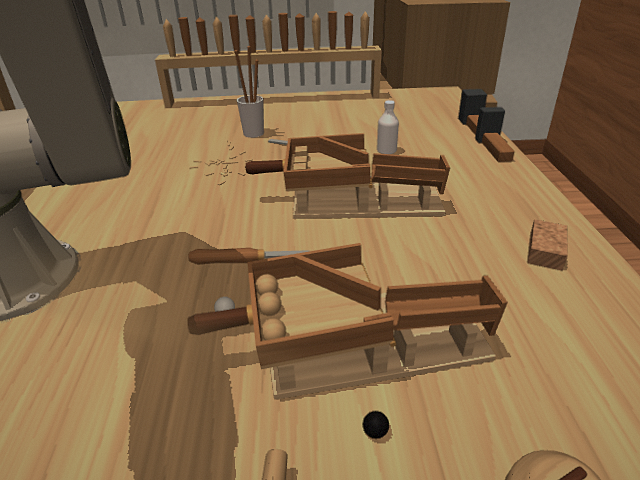

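Candidates: the balls' tray is at scene (215,235) / side (320,300), with three limewood balls. The blocks' tray is at scene (475,235) / side (330,160). The white ball at side (224,305) and the black one at scene (128,323) are look-alikes. I'll confirm with one enlarged crop and triangulate.

```bash
python3 - <<'E'
from h import *
a=cv2.imread("pics/scene0.png")[170:320,130:290]; b=cv2.imread("pics/side0.png")[230:380,180:340]
cv2.imwrite("pics/crop.png",np.vstack([np.hstack([cv2.resize(x,(400,375),interpolation=cv2.INTER_CUBIC) for x in(a,b)])]))
for p,q in [((181,233),(273,329)),((211,228),(269,303)),((235,223),(267,285)),((200,197),(190,322))]:
    x,e=tri([("scene",*p,None),("side",*q,None)]);print(x.round(4),np.round(e,4))
print("white if on bench",at_z("side",224,305,.016))
E
```

```text
[ 0.4748 -0.2497  0.0896] [0.0011 0.0011]
[ 0.4687 -0.2002  0.0884] [0.0011 0.0011]
[ 0.4643 -0.1607  0.0881] [0.0027 0.0027]
[ 0.3638 -0.2164  0.0794] [0.0022 0.0022]
white if on bench [ 0.39161983 -0.12133285  0.016     ]
```

View pics/crop.png

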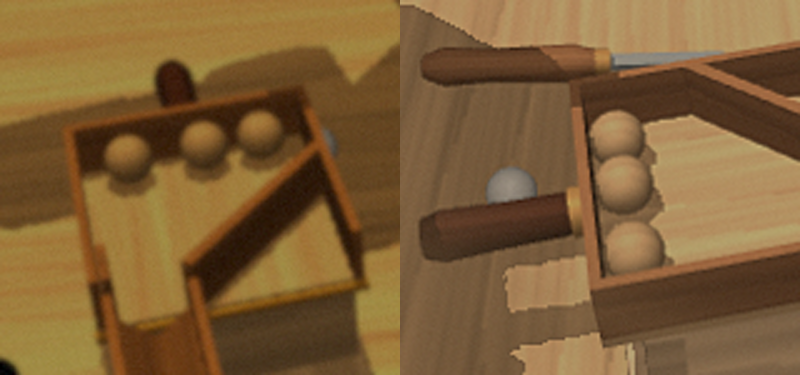

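The crop confirms it: three limewood balls lie in this tray and its dark handle points at the robot. The white ball sits on the bench about 90 mm beside the handle. I'll move above the handle.

>>> {"fn": "servo_tool", "kwargs": {
  "increments": [
    {"x": 28, "y": -22},
    {"x": 29, "y": -23},
    {"x": 29, "y": -23},
    {"x": 29, "y": -23},
    {"x": 29, "y": -23}
  ]
}}

```text
invalid input at $.increments[0]: expected keys grip, x, y, z, roll
```

>>> {"fn": "servo_tool", "kwargs": {
  "increments": [
    {"x": 29, "y": -23},
    {"x": 29, "y": -23},
    {"x": 29, "y": -23},
    {"x": 29, "y": -23},
    {"x": 28, "y": -22}
  ]
}}

```text
invalid input at $.increments[0]: expected keys grip, x, y, z, roll
```

>>> {"fn": "servo_tool", "kwargs": {
  "increments": [
    {"roll": 5},
    {"roll": 5},
    {"roll": 5},
    {"roll": 0}
  ]
}}

```text
invalid input at $.increments[0]: expected keys grip, x, y, z, roll
```

```bash
python3 - <<'E'
from h import *
s=env.get_state(); cv2.imwrite("pics/wrist1.png",env.read_camera("wrist")[:,:,::-1])
import pickle;pickle.dump(s,open("s1.pkl","wb"))
print(s["clock"],s["tcp_pos"],s["orientation"],s["joint_pos"])
g=lambda n,p,z:at_z(n,*p,z)
for n,p,q in (("side",(275,396),(503,356)),("scene",(195,415),(301,388))):
    d=g(n,q,0)-g(n,p,0);print(n,d.round(3),np.degrees(np.arctan2(d[1],d[0])))
print(tri([("scene",262,227,None),("side",224,305,None)]))
E
```

```text
0.1 [ 0.21088797 -0.53436887  0.19478242] [-8.35487154e-04  9.82399035e-01  1.86792493e-01 -4.26357084e-05] [-1.33462015e+00  3.13944031e-01  4.50803076e-02  1.30360575e+00
 -4.52881814e-06  1.43118007e+00]
side [0.321 0.037 0.   ] 6.571038334173436
scene [-0.021  0.152  0.   ] 97.95048755115891
(array([ 0.38769963, -0.11151897,  0.01221657]), [np.float64(0.004471359110871192), np.float64(0.004471359110871224)])
```

View pics/wrist1.png

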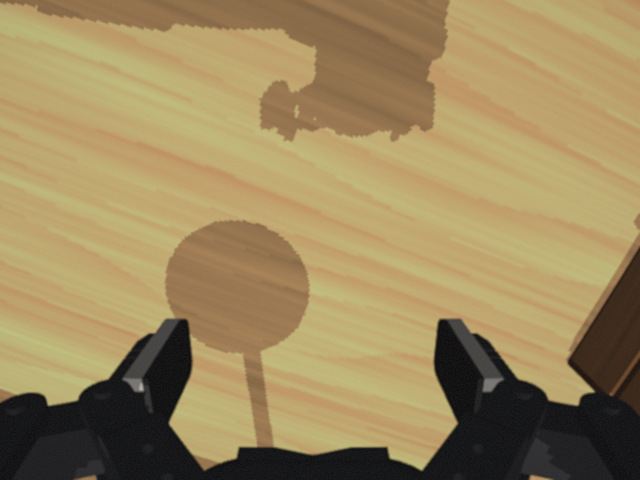

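The wrist view shows bare bench and a dark item at right (610,340), on the tool's +y side, so it lies away from my path. The board edges give a yaw of about 7°. I'll resend the moves with all the keys.

>>> {"fn": "servo_tool", "kwargs": {
  "increments": [
    {"grip": 0, "x": 28, "y": -22, "z": 0, "roll": 0},
    {"grip": 0, "x": 29, "y": -23, "z": 0, "roll": 0},
    {"grip": 0, "x": 29, "y": -23, "z": 0, "roll": 0},
    {"grip": 0, "x": 29, "y": -23, "z": 0, "roll": 0},
    {"grip": 0, "x": 29, "y": -23, "z": 0, "roll": 0}
  ]
}}

```text
clock: 0.57
tcp_pos: [0.3034, -0.3743, 0.1952]
orientation: [-0.0, 0.982, 0.186, -0.0]
wrist_force: [0.7, -0.6, -0.3]
finger_gap: 0.0855
grip_force: 0.0
```

>>> {"fn": "servo_tool", "kwargs": {
  "increments": [
    {"grip": 0, "x": 29, "y": -23, "z": 0, "roll": 0},
    {"grip": 0, "x": 29, "y": -23, "z": 0, "roll": 0},
    {"grip": 0, "x": 29, "y": -23, "z": 0, "roll": 0},
    {"grip": 0, "x": 29, "y": -23, "z": 0, "roll": 0},
    {"grip": 0, "x": 28, "y": -22, "z": 0, "roll": 0}
  ]
}}

```text
clock: 0.98
tcp_pos: [0.3956, -0.2152, 0.1955]
orientation: [-0.0, 0.982, 0.187, -0.0]
wrist_force: [0.4, 0.2, 0.1]
finger_gap: 0.0855
grip_force: 0.0
```

>>> {"fn": "servo_tool", "kwargs": {
  "increments": [
    {"grip": 0, "x": 0, "y": 0, "z": 0, "roll": 5},
    {"grip": 0, "x": 0, "y": 0, "z": 0, "roll": 5},
    {"grip": 0, "x": 0, "y": 0, "z": 0, "roll": 4.6},
    {"grip": 0, "x": 0, "y": 0, "z": 0, "roll": 0},
    {"grip": 0, "x": 0, "y": 0, "z": 0, "roll": 0}
  ]
}}

```text
clock: 1.4
tcp_pos: [0.3952, -0.2169, 0.1954]
orientation: [-0.0, 0.998, 0.062, -0.0]
wrist_force: [-0.3, -0.2, 0.8]
finger_gap: 0.0853
grip_force: 0.0
```

```bash
python3 - <<'E'
from h import *
s=env.get_state(); cv2.imwrite("pics/wrist2.png",env.read_camera("wrist")[:,:,::-1])
import pickle;pickle.dump(s,open("s2.pkl","wb"))
print(s["clock"],s["tcp_pos"],s["orientation"],s["joint_pos"],s["wrist_force"])
E
```

```text
1.4 [ 0.39515686 -0.21694018  0.19543249] [-8.11311248e-05  9.98096724e-01  6.16676889e-02 -1.36249868e-04] [-6.80435453e-01  7.34465191e-02 -2.52544422e-01  1.24511589e+00
 -6.45830518e-05  2.33774353e+00] [-0.26587799 -0.22270193  0.78230635]
```

View pics/wrist2.png

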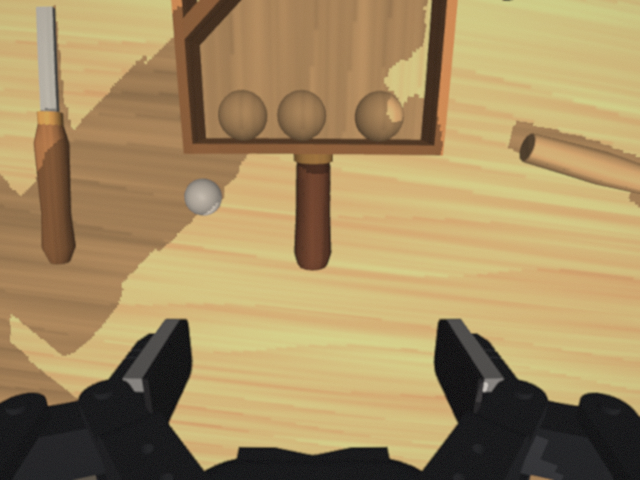

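The handle runs vertically in the image, butt at (313,266) and wall at (313,153), already aligned with the finger midline. The white ball is at (203,197), off to the left.

```bash
python3 - <<'E'
from h import *
import pickle;s=pickle.load(open("s2.pkl","rb"))
P=lambda u,v,z:at_z("wrist",u,v,z,s)
q=s["orientation"];Rt=R.from_quat([q[1],q[2],q[3],q[0]]).as_matrix()
for n,a in (("butt",(313,266,.079)),("wall",(314,158,.079)),("mid0",(296,200,.079)),("mid1",(329,200,.079)),("white",(203,197,.016)),("b0",(243,115,.088)),("b2",(379,117,.088)),("wallL",(187,152,.1)),("wallR",(441,152,.1))):
    p=P(*a);print(n,p.round(4),"tool mm",(Rt.T@(p-s["tcp_pos"])*1000).round(1))
E
```

```text
butt [ 0.3618 -0.2206  0.079 ] tool mm [-33.5  -0.5 116.4]
wall [ 0.4407 -0.2115  0.079 ] tool mm [ 45.9   0.3 116.4]
mid0 [ 0.4099 -0.2025  0.079 ] tool mm [ 16.4 -12.5 116.4]
mid1 [ 0.4127 -0.2258  0.079 ] tool mm [ 16.4  10.9 116.4]
white [ 0.3901 -0.1214  0.016 ] tool mm [  6.8 -95.4 179.4]
b0 [ 0.4636 -0.1619  0.088 ] tool mm [ 74.8 -46.2 107.4]
b2 [ 0.4732 -0.2503  0.088 ] tool mm [ 73.4  42.8 107.4]
wallL [ 0.4369 -0.1297  0.1   ] tool mm [ 52.2 -81.4  95.4]
wallR [ 0.4568 -0.2918  0.1   ] tool mm [52.  81.9 95.4]
```

The handle is centred (y ≈ 0), with the grasp 52 mm from the wall. I'll descend 138 mm and close.

>>> {"fn": "servo_tool", "kwargs": {
  "increments": [
    {"grip": 0, "x": 0, "y": 0, "z": 34, "roll": 0},
    {"grip": 0, "x": 0, "y": 0, "z": 34, "roll": 0},
    {"grip": 0, "x": 0, "y": 0, "z": 34, "roll": 0},
    {"grip": 0, "x": 0, "y": 0, "z": 24, "roll": 0},
    {"grip": 0, "x": 0, "y": 0, "z": 12, "roll": 0}
  ]
}}

```text
clock: 1.87
tcp_pos: [0.393, -0.2158, 0.0543]
orientation: [-0.002, 0.998, 0.061, -0.002]
wrist_force: [-0.8, -0.1, 0.6]
finger_gap: 0.0854
grip_force: 0.0
```

>>> {"fn": "servo_tool", "kwargs": {
  "increments": [
    {"grip": 1, "x": 0, "y": 0, "z": 0, "roll": 0},
    {"grip": 1, "x": 0, "y": 0, "z": 0, "roll": 0},
    {"grip": 1, "x": 0, "y": 0, "z": 0, "roll": 0},
    {"grip": 1, "x": 0, "y": 0, "z": 0, "roll": 0},
    {"grip": 1, "x": 0, "y": 0, "z": 0, "roll": 0}
  ],
  "grip_force": 30
}}

```text
clock: 2.28
tcp_pos: [0.3962, -0.218, 0.0589]
orientation: [0.001, 0.998, 0.061, 0.001]
wrist_force: [-0.3, 1.3, -0.7]
finger_gap: 0.0258
grip_force: 0.0
```

>>> {"fn": "servo_tool", "kwargs": {
  "increments": [
    {"grip": 1, "x": 0, "y": 0, "z": 0, "roll": 0},
    {"grip": 1, "x": 0, "y": 0, "z": 0, "roll": 0},
    {"grip": 1, "x": 0, "y": 0, "z": 0, "roll": 0},
    {"grip": 1, "x": 0, "y": 0, "z": 0, "roll": 0},
    {"grip": 1, "x": 0, "y": 0, "z": 0, "roll": 0}
  ]
}}

```text
clock: 2.7
tcp_pos: [0.3953, -0.2171, 0.0577]
orientation: [0.0, 0.998, 0.06, 0.0]
wrist_force: [-0.2, -0.4, 0.5]
finger_gap: -0.0
grip_force: 0.0
```

The gap went to zero, so the grasp missed. I'll look.

```bash
python3 - <<'E'
from h import *
a=env.read_camera("side");w=env.read_camera("wrist")
cv2.imwrite("pics/v3.png",np.hstack([cv2.resize(a[200:420,120:413],(400,300)),cv2.resize(w,(400,300))])[:,:,::-1])
s=env.get_state();print(s["tcp_pos"],s["wrist_force"],s["finger_gap"],s["clock"])
E
```

```text
[ 0.39523337 -0.21710769  0.057588  ] [-0.40661761 -0.0065812  -0.3042947 ] 4.347449908869949e-05 2.8
```

View pics/v3.png

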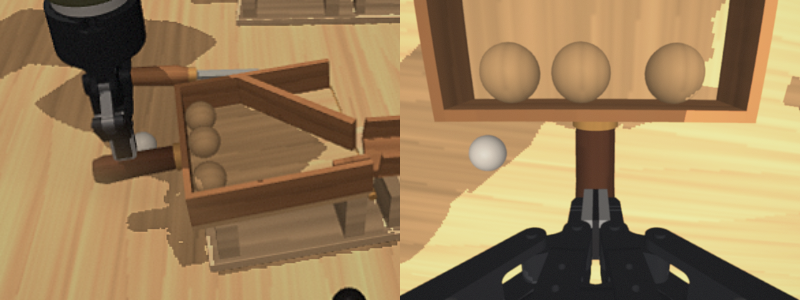

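```bash
python3 - <<'E'
from h import *
def proj(n,p):
    c=env.get_calibration(n);f=K(c);X=cv2.Rodrigues(np.array(c["rvec"],float))[0]@p+np.array(c["tvec"]).ravel()
    s=X[:2]/X[2];s=s*(1+c["k1"]*(s@s));return (s*f+[c["cx"],c["cy"]]).round(1)
t=np.array(env.get_state()["tcp_pos"])
for n in("side","scene"):
    print(n,"tcp",proj(n,t),"axis.079",proj(n,np.array([t[0],t[1],.079])),"butt",proj(n,np.array([.3618,-.2206,.079])))
for n,x in(("sd",env.read_camera("side")[240:360,150:310]),("sc",env.read_camera("scene")[130:250,130:290])): cv2.imwrite(f"pics/{n}.png",cv2.resize(x,(400,300),interpolation=cv2.INTER_CUBIC)[:,:,::-1])
cv2.imwrite("pics/v4.png",np.hstack([cv2.imread("pics/sd.png"),cv2.imread("pics/sc.png")]))
E
```

```text
side tcp [215.5 331.2] axis.079 [213.  319.8] butt [187.1 323.3]
scene tcp [201.1 218.2] axis.079 [199.7 208.5] butt [197.1 197.9]
```

View pics/v4.png

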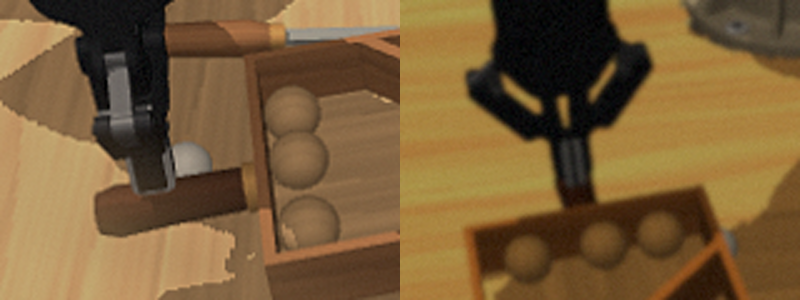

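The fingers are shut, centred on the handle. The visible tip at side (211,317) is higher than the projected TCP (215,331). I'll raise 60 mm with the fingers shut and compare the tip with its projection.

>>> {"fn": "servo_tool", "kwargs": {
  "increments": [
    {"grip": 1, "x": 0, "y": 0, "z": -5, "roll": 0},
    {"grip": 1, "x": 0, "y": 0, "z": -5, "roll": 0}
  ]
}}

```text
clock: 3.07
tcp_pos: [0.395, -0.2169, 0.0677]
orientation: [-0.0, 0.998, 0.06, -0.0]
wrist_force: [0.3, 0.6, -0.3]
finger_gap: 0.0
grip_force: 0.0
```

>>> {"fn": "servo_tool", "kwargs": {
  "increments": [
    {"grip": 1, "x": 0, "y": 0, "z": -15, "roll": 0},
    {"grip": 1, "x": 0, "y": 0, "z": -15, "roll": 0},
    {"grip": 1, "x": 0, "y": 0, "z": -20, "roll": 0},
    {"grip": 1, "x": 0, "y": 0, "z": 0, "roll": 0}
  ]
}}

```text
clock: 3.4
tcp_pos: [0.3973, -0.2187, 0.1215]
orientation: [0.002, 0.998, 0.06, 0.002]
wrist_force: [0.6, -1.0, 1.2]
finger_gap: 0.0
grip_force: 0.0
```

```bash
python3 - <<'E'
from h import *
def proj(n,p):
    c=env.get_calibration(n);f=K(c);X=cv2.Rodrigues(np.array(c["rvec"],float))[0]@p+np.array(c["tvec"]).ravel()
    s=X[:2]/X[2];s=s*(1+c["k1"]*(s@s));return (s*f+[c["cx"],c["cy"]]).round(1)
s=env.get_state();t=np.array(s["tcp_pos"]);print(t,s["wrist_force"],s["finger_gap"])
out=[]
for n in("side","scene"):
    im=env.read_camera(n)[:,:,::-1].copy(); u,v=proj(n,t); print(n,u,v)
    cv2.drawMarker(im,(int(round(u)),int(round(v))),(0,255,0),cv2.MARKER_CROSS,7,1)
    u,v=int(u),int(v);out.append(cv2.resize(im[v-60:v+60,u-80:u+80],(400,300),interpolation=cv2.INTER_CUBIC))
c=env.get_calibration("wrist");print("tcp in wrist cam",(np.linalg.inv(np.array(c["tool_from_camera"]))[:3,3]).round(4))
cv2.imwrite("pics/v5.png",np.hstack(out))
E
```

```text
[ 0.39727313 -0.21871094  0.12146076] [ 0.6464138  -1.01618222  1.23749765] 1.1470214815261315e-05
side 209.2 296.5
scene 195.9 189.2
tcp in wrist cam [0.0007 0.0186 0.193 ]
```

View pics/v5.png

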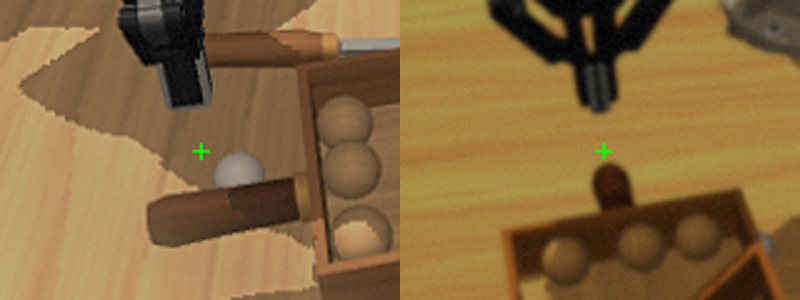

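Both views put the tips about 36 mm above the reported TCP, with green crosses marking the TCP. I'll triangulate the tip and check it against the wrist camera's finger spacing.

```bash
python3 - <<'E'
from h import *
x,e=tri([("side",204.2,278,None),("scene",193.8,172.2,None)]);print("tip",x.round(4),e)
s=env.get_state();print("reported",s["tcp_pos"],s["joint_pos"])
c=env.get_calibration("wrist");f=K(c);print("f",f,c["cx"],c["cy"],c["k1"],"depth of open tips",f*.085/245)
print(np.array(c["tool_from_camera"]).round(4))
E
```

```text
tip [ 0.3957 -0.219   0.1537] [np.float64(0.0012987584014571957), np.float64(0.0012987584014571634)]
reported [ 0.39601524 -0.21776992  0.1186088 ] [-6.80658153e-01  1.15525230e-01 -3.99297502e-01  1.05335622e+00
 -8.20543318e-05  2.33996430e+00]
f 421.6419745668256 312.66671387264205 244.47627136008808 -0.062243822725492524 depth of open tips 0.1462839503599191
[[-9.000e-04 -9.550e-01 -2.966e-01  7.500e-02]
 [ 1.000e+00 -1.000e-03 -0.000e+00 -7.000e-04]
 [-3.000e-04 -2.966e-01  9.550e-01 -1.788e-01]
 [ 0.000e+00  0.000e+00  0.000e+00  1.000e+00]]
```

Three checks agree: the triangulated tip, the wrist finger spacing, and the miss just above the handle. The real tips sit about 35 mm short of the reported TCP, so the reported z for the grasp should be about 0.021. I'll open, then descend with that correction and watch the force.

>>> {"fn": "servo_tool", "kwargs": {
  "increments": [
    {"grip": 0, "x": 0, "y": 0, "z": 0, "roll": 0},
    {"grip": 0, "x": 0, "y": 0, "z": 0, "roll": 0},
    {"grip": 0, "x": 0, "y": 0, "z": 0, "roll": 0},
    {"grip": 0, "x": 0, "y": 0, "z": 0, "roll": 0},
    {"grip": 0, "x": 0, "y": 0, "z": 0, "roll": 0}
  ]
}}

```text
clock: 3.92
tcp_pos: [0.395, -0.2169, 0.1171]
orientation: [-0.0, 0.998, 0.06, -0.0]
wrist_force: [-0.4, -0.0, -0.8]
finger_gap: 0.0608
grip_force: 0.0
```

>>> {"fn": "servo_tool", "kwargs": {
  "increments": [
    {"grip": 0, "x": 0, "y": 0, "z": 0, "roll": 0},
    {"grip": 0, "x": 0, "y": 0, "z": 0, "roll": 0},
    {"grip": 0, "x": 0, "y": 0, "z": 20, "roll": 0},
    {"grip": 0, "x": 0, "y": 0, "z": 20, "roll": 0},
    {"grip": 0, "x": 0, "y": 0, "z": 20, "roll": 0}
  ]
}}

```text
clock: 4.33
tcp_pos: [0.3957, -0.2175, 0.0573]
orientation: [0.001, 0.998, 0.06, 0.001]
wrist_force: [-0.5, -0.0, -0.6]
finger_gap: 0.0851
grip_force: 0.0
```

>>> {"fn": "servo_tool", "kwargs": {
  "increments": [
    {"grip": 0, "x": 0, "y": 0, "z": 8, "roll": 0},
    {"grip": 0, "x": 0, "y": 0, "z": 6, "roll": 0},
    {"grip": 0, "x": 0, "y": 0, "z": 6, "roll": 0}
  ]
}}

```text
clock: 4.58
tcp_pos: [0.3954, -0.2173, 0.0375]
orientation: [0.0, 0.998, 0.06, 0.0]
wrist_force: [-0.1, -0.2, -0.3]
finger_gap: 0.0853
grip_force: 0.0
```

>>> {"fn": "servo_tool", "kwargs": {
  "increments": [
    {"grip": 0, "x": 0, "y": 0, "z": 5, "roll": 0},
    {"grip": 0, "x": 0, "y": 0, "z": 5, "roll": 0},
    {"grip": 0, "x": 0, "y": 0, "z": 5, "roll": 0},
    {"grip": 0, "x": 0, "y": 0, "z": 0, "roll": 0}
  ]
}}

```text
clock: 4.92
tcp_pos: [0.395, -0.217, 0.022]
orientation: [-0.0, 0.998, 0.06, -0.0]
wrist_force: [-0.3, 0.7, 0.1]
finger_gap: 0.0856
grip_force: 0.0
```

>>> {"fn": "servo_tool", "kwargs": {
  "increments": [
    {"grip": 1, "x": 0, "y": 0, "z": 0, "roll": 0},
    {"grip": 1, "x": 0, "y": 0, "z": 0, "roll": 0},
    {"grip": 1, "x": 0, "y": 0, "z": 0, "roll": 0},
    {"grip": 1, "x": 0, "y": 0, "z": 0, "roll": 0},
    {"grip": 1, "x": 0, "y": 0, "z": 0, "roll": 0}
  ],
  "grip_force": 30
}}

```text
clock: 5.33
tcp_pos: [0.3954, -0.2168, 0.0228]
orientation: [-0.0, 0.998, 0.061, 0.0]
wrist_force: [-0.5, 13.3, 18.0]
finger_gap: 0.026
grip_force: 32.0
```

>>> {"fn": "servo_tool", "kwargs": {
  "increments": [
    {"grip": 1, "x": 0, "y": 0, "z": 0, "roll": 0},
    {"grip": 1, "x": 0, "y": 0, "z": 0, "roll": 0},
    {"grip": 1, "x": 0, "y": 0, "z": 0, "roll": 0}
  ]
}}

```text
clock: 5.58
tcp_pos: [0.3954, -0.2167, 0.023]
orientation: [-0.0, 0.998, 0.061, 0.0]
wrist_force: [-0.7, 3.3, 5.8]
finger_gap: 0.0258
grip_force: 29.5
```

Gripped: 25.8 mm gap at 30 N. I'll lift along the arc (radius about 218 mm) to 0.45 rad.

>>> {"fn": "servo_tool", "kwargs": {
  "increments": [
    {"grip": 1, "x": 0, "y": 0, "z": -6, "roll": 0},
    {"grip": 1, "x": 0.2, "y": 0, "z": -6.5, "roll": 0},
    {"grip": 1, "x": 0.5, "y": 0, "z": -6.5, "roll": 0},
    {"grip": 1, "x": 0.8, "y": 0, "z": -6.5, "roll": 0},
    {"grip": 1, "x": 0.9, "y": 0, "z": -6.5, "roll": 0}
  ]
}}

```text
clock: 6.0
tcp_pos: [0.3974, -0.2164, 0.0551]
orientation: [-0.0, 0.998, 0.06, -0.0]
wrist_force: [1.4, 2.7, -3.8]
finger_gap: 0.026
grip_force: 29.7
```

>>> {"fn": "servo_tool", "kwargs": {
  "increments": [
    {"grip": 1, "x": 1.1, "y": 0, "z": -6.4, "roll": 0},
    {"grip": 1, "x": 1.3, "y": 0, "z": -6.4, "roll": 0},
    {"grip": 1, "x": 1.4, "y": 0, "z": -6.4, "roll": 0},
    {"grip": 1, "x": 1.6, "y": 0, "z": -6.3, "roll": 0},
    {"grip": 1, "x": 1.8, "y": 0, "z": -6.3, "roll": 0}
  ]
}}

```text
clock: 6.42
tcp_pos: [0.4042, -0.2157, 0.0868]
orientation: [-0.0, 0.998, 0.06, -0.001]
wrist_force: [-1.2, 3.0, -3.2]
finger_gap: 0.0259
grip_force: 29.7
```

>>> {"fn": "servo_tool", "kwargs": {
  "increments": [
    {"grip": 1, "x": 2, "y": 0, "z": -6.2, "roll": 0},
    {"grip": 1, "x": 2.2, "y": 0, "z": -6.2, "roll": 0},
    {"grip": 1, "x": 2.4, "y": 0, "z": -6.1, "roll": 0},
    {"grip": 1, "x": 2.6, "y": 0, "z": -6, "roll": 0},
    {"grip": 1, "x": 2.8, "y": 0, "z": -5.9, "roll": 0}
  ]
}}

```text
clock: 6.83
tcp_pos: [0.4158, -0.2143, 0.1173]
orientation: [-0.0, 0.998, 0.06, -0.001]
wrist_force: [-5.4, 2.0, -1.0]
finger_gap: 0.0256
grip_force: 29.4
```

>>> {"fn": "servo_tool", "kwargs": {
  "increments": [
    {"grip": 1, "x": 0, "y": 0, "z": 0, "roll": 0},
    {"grip": 1, "x": 0, "y": 0, "z": 0, "roll": 0},
    {"grip": 1, "x": 0, "y": 0, "z": 0, "roll": 0},
    {"grip": 1, "x": 0, "y": 0, "z": 0, "roll": 0},
    {"grip": 1, "x": 0, "y": 0, "z": 0, "roll": 0}
  ]
}}

```text
clock: 7.25
tcp_pos: [0.4158, -0.2143, 0.1171]
orientation: [-0.0, 0.998, 0.06, -0.001]
wrist_force: [-5.6, 2.6, 0.7]
finger_gap: 0.026
grip_force: 29.5
```

>>> {"fn": "servo_tool", "kwargs": {
  "increments": [
    {"grip": 1, "x": 0, "y": 0, "z": 0, "roll": 0},
    {"grip": 1, "x": 0, "y": 0, "z": 0, "roll": 0},
    {"grip": 1, "x": 0, "y": 0, "z": 0, "roll": 0},
    {"grip": 1, "x": 0, "y": 0, "z": 0, "roll": 0},
    {"grip": 1, "x": 0, "y": 0, "z": 0, "roll": 0}
  ]
}}

```text
clock: 7.67
tcp_pos: [0.4158, -0.2143, 0.1171]
orientation: [-0.0, 0.998, 0.06, -0.001]
wrist_force: [-5.4, 2.4, 0.4]
finger_gap: 0.0257
grip_force: 29.5
```

>>> {"fn": "servo_tool", "kwargs": {
  "increments": [
    {"grip": 1, "x": 0, "y": 0, "z": 0, "roll": 0},
    {"grip": 1, "x": 0, "y": 0, "z": 0, "roll": 0},
    {"grip": 1, "x": 0, "y": 0, "z": 0, "roll": 0},
    {"grip": 1, "x": 0, "y": 0, "z": 0, "roll": 0},
    {"grip": 1, "x": 0, "y": 0, "z": 0, "roll": 0}
  ]
}}

```text
clock: 8.08
tcp_pos: [0.4158, -0.2143, 0.1171]
orientation: [-0.0, 0.998, 0.06, -0.001]
wrist_force: [-5.5, 3.0, -0.5]
finger_gap: 0.0258
grip_force: 29.5
```

>>> {"fn": "servo_tool", "kwargs": {
  "increments": [
    {"grip": 1, "x": 0, "y": 0, "z": 0, "roll": 0},
    {"grip": 1, "x": 0, "y": 0, "z": 0, "roll": 0},
    {"grip": 1, "x": 0, "y": 0, "z": 0, "roll": 0},
    {"grip": 1, "x": 0, "y": 0, "z": 0, "roll": 0},
    {"grip": 1, "x": 0, "y": 0, "z": 0, "roll": 0}
  ]
}}

```text
clock: 8.5
tcp_pos: [0.4158, -0.2143, 0.1171]
orientation: [-0.0, 0.998, 0.06, -0.001]
wrist_force: [-5.6, 2.2, 0.4]
finger_gap: 0.0259
grip_force: 29.5
```

```bash
python3 - <<'E'
from h import *
a=env.read_camera("side");w=env.read_camera("scene")
cv2.imwrite("pics/v6.png",np.hstack([cv2.resize(a[200:425,160:540],(420,249)),cv2.resize(w[140:440,100:340],(300,375))[:249] if 0 else cv2.resize(w[160:420,100:340],(230,249))])[:,:,::-1])
s=env.get_state();print(s["tcp_pos"],s["wrist_force"],s["finger_gap"],s["clock"])
E
```

```text
[ 0.41576864 -0.21428868  0.1170842 ] [-4.64192255  3.21956153 -0.99058594] 0.025779895068083144 8.6
```

View pics/v6.png

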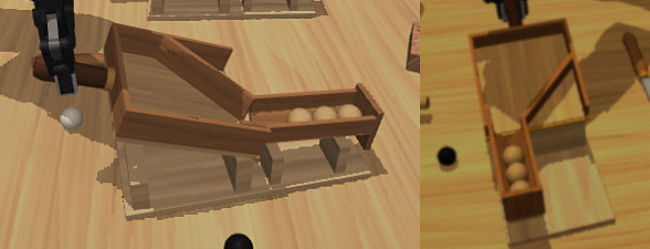

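Side and scene both show the tray raised and empty, with the three balls in single file in the groove (side crop ≈ (300–345,113)). I'll lower it along the same arc, release and retreat.

>>> {"fn": "servo_tool", "kwargs": {
  "increments": [
    {"grip": 1, "x": -2.8, "y": 0, "z": 5.9, "roll": 0},
    {"grip": 1, "x": -2.6, "y": 0, "z": 6, "roll": 0},
    {"grip": 1, "x": -2.4, "y": 0, "z": 6.1, "roll": 0},
    {"grip": 1, "x": -2.2, "y": 0, "z": 6.2, "roll": 0},
    {"grip": 1, "x": -2, "y": 0, "z": 6.2, "roll": 0}
  ]
}}

```text
clock: 9.02
tcp_pos: [0.4049, -0.2156, 0.0867]
orientation: [-0.0, 0.998, 0.061, 0.0]
wrist_force: [-1.5, 4.4, -0.2]
finger_gap: 0.0258
grip_force: 29.4
```

>>> {"fn": "servo_tool", "kwargs": {
  "increments": [
    {"grip": 1, "x": -1.8, "y": 0, "z": 6.3, "roll": 0},
    {"grip": 1, "x": -1.6, "y": 0, "z": 6.3, "roll": 0},
    {"grip": 1, "x": -1.4, "y": 0, "z": 6.4, "roll": 0},
    {"grip": 1, "x": -1.3, "y": 0, "z": 6.4, "roll": 0},
    {"grip": 1, "x": -1.1, "y": 0, "z": 6.4, "roll": 0}
  ]
}}

```text
clock: 9.43
tcp_pos: [0.3984, -0.2164, 0.0548]
orientation: [-0.0, 0.998, 0.061, 0.001]
wrist_force: [-1.1, 5.7, -1.8]
finger_gap: 0.0261
grip_force: 29.5
```

>>> {"fn": "servo_tool", "kwargs": {
  "increments": [
    {"grip": 1, "x": -0.9, "y": 0, "z": 6.5, "roll": 0},
    {"grip": 1, "x": -0.8, "y": 0, "z": 6.5, "roll": 0},
    {"grip": 1, "x": -0.5, "y": 0, "z": 6.5, "roll": 0},
    {"grip": 1, "x": -0.2, "y": 0, "z": 6, "roll": 0},
    {"grip": 1, "x": 0, "y": 0, "z": 5, "roll": 0}
  ]
}}

```text
clock: 9.85
tcp_pos: [0.3964, -0.2166, 0.0242]
orientation: [-0.001, 0.998, 0.061, 0.001]
wrist_force: [-0.4, 4.9, -1.0]
finger_gap: 0.0257
grip_force: 29.5
```

>>> {"fn": "servo_tool", "kwargs": {
  "increments": [
    {"grip": 0, "x": 0, "y": 0, "z": 0, "roll": 0},
    {"grip": 0, "x": 0, "y": 0, "z": 0, "roll": 0},
    {"grip": 0, "x": 0, "y": 0, "z": 0, "roll": 0},
    {"grip": 0, "x": 0, "y": 0, "z": 0, "roll": 0},
    {"grip": 0, "x": 0, "y": 0, "z": 0, "roll": 0}
  ]
}}

```text
clock: 10.27
tcp_pos: [0.3961, -0.218, 0.0248]
orientation: [0.001, 0.998, 0.06, 0.001]
wrist_force: [-0.3, 0.9, -0.4]
finger_gap: 0.0837
grip_force: 0.0
```

>>> {"fn": "servo_tool", "kwargs": {
  "increments": [
    {"grip": 0, "x": 0, "y": 0, "z": 0, "roll": 0},
    {"grip": 0, "x": 0, "y": 0, "z": 0, "roll": 0},
    {"grip": 0, "x": 0, "y": 0, "z": 0, "roll": 0},
    {"grip": 0, "x": 0, "y": 0, "z": -8, "roll": 0},
    {"grip": 0, "x": 0, "y": 0, "z": -12, "roll": 0}
  ]
}}

```text
clock: 10.68
tcp_pos: [0.3943, -0.2164, 0.0437]
orientation: [-0.001, 0.998, 0.06, -0.001]
wrist_force: [0.1, 0.1, -0.4]
finger_gap: 0.0853
grip_force: 0.0
```

>>> {"fn": "servo_tool", "kwargs": {
  "increments": [
    {"grip": 0, "x": 0, "y": 0, "z": -25, "roll": 0},
    {"grip": 0, "x": 0, "y": 0, "z": -30, "roll": 0},
    {"grip": 0, "x": 0, "y": 0, "z": -30, "roll": 0},
    {"grip": 0, "x": 0, "y": 0, "z": -30, "roll": 0},
    {"grip": 0, "x": 0, "y": 0, "z": 0, "roll": 0}
  ]
}}

```text
clock: 11.1
tcp_pos: [0.3981, -0.2194, 0.1654]
orientation: [0.003, 0.998, 0.061, 0.004]
wrist_force: [-0.2, -1.6, 0.1]
finger_gap: 0.0857
grip_force: 0.0
```

>>> {"fn": "servo_tool", "kwargs": {
  "increments": [
    {"grip": 0, "x": 0, "y": 0, "z": 0, "roll": 0},
    {"grip": 0, "x": 0, "y": 0, "z": 0, "roll": 0},
    {"grip": 0, "x": 0, "y": 0, "z": 0, "roll": 0},
    {"grip": 0, "x": 0, "y": 0, "z": 0, "roll": 0},
    {"grip": 0, "x": 0, "y": 0, "z": 0, "roll": 0}
  ]
}}

```text
clock: 11.52
tcp_pos: [0.3946, -0.2166, 0.158]
orientation: [-0.001, 0.998, 0.06, -0.001]
wrist_force: [0.3, -1.4, 0.5]
finger_gap: 0.0853
grip_force: 0.0
```

```bash
python3 - <<'E'
from h import *
a=env.read_camera("side");w=env.read_camera("scene")
cv2.imwrite("pics/v7.png",np.hstack([cv2.resize(a,(400,300)),cv2.resize(w,(400,300))])[:,:,::-1])
s=env.get_state();print(s["tcp_pos"],s["wrist_force"],s["finger_gap"],s["clock"])
E
```

```text
[ 0.39484608 -0.21677084  0.15834167] [ 0.4282064   0.09720225 -0.33736681] 0.08559484655123749 11.6167
```

View pics/v7.png

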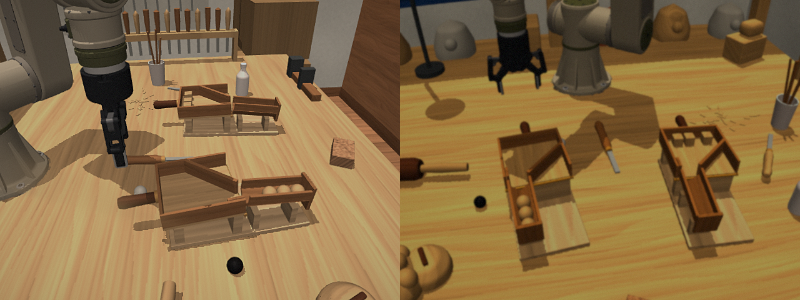

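The tray is back on its rest with the three balls in file in the groove, side (265–300,190). The blocks' tray is still down and the gripper is clear.

```bash
python3 -c "
from workcell import env
print(env.hand_in())"
```

```text
the job is handed in; nothing more can be done
None
```

The job is handed in at 11.6 s of the 38 s allowed: the three balls are in single file in the groove, their tray is back on its rest, and the blocks' tray was left down; the first grasp missed because the real fingertips sit about 35 mm short of the reported TCP, so I corrected for that and regrasped.

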